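# Wedge the stake tight in its holder

## Robot

A 6-joint arm with a two-finger parallel gripper is mounted at the origin on the work surface. World frame = base frame: x ahead of the robot, y to its left, z up, the work surface at z = 0. Lengths are in m, angles in rad, forces in N, time in s.
With the tool pointing down it reaches from about 0.35 to 0.85 m from the base axis. Payload 8.1 kg.
Tool frame: the origin (TCP) lies at the very end of the fingers, on their centre line; the grasp point (between the pads) lies robot.tcp_to_grasp behind it (robot.tcp_to_grasp is the distance from the TCP to the grasp point, in m); z points along the fingers, y is the line along which they close (so a half turn about z gives the same grasp; the last joint's range is limited). The gripper opens to 93 mm and grips with 3 to 60 N. Pads are 15 mm wide; open, the fingers measure 128 mm over their backs; the gripper's body (75 mm by 188 mm) begins 65 mm behind the grasp point.
Start: joints at [1.105, 0.13, 1.488, -0, 1.523, -0.085], TCP at [0.223, 0.557, 0.219] pointing down, gripper open.
Joint ranges: [-2.96, 2.96], [-0.89, 2.26], [0.02, 2.5], [-1.34, 4.48], [0, 2.73], [-2.66, 2.66]. Speed limits (rad/s): [2.39, 2.39, 2.79, 3.14, 3.14, 3.14].

## Interface

Orientations are given as a rotation vector (axis times angle).
In Python, from plant import robot gives the robot as it stands. The module is installed in compiled form; this text tells all that it offers.
- The arm moves only by the shell command python3 -m pendant 'ROWS' [FORCE]. ROWS is JSON, a list that holds one entry, the list of rows, each a list of 5 numbers: the opening, from 0 (shut) to 1 (fully open), then the shift along the tool's x, y, z in cm, then the turn about the tool's z in degrees. In form: [[[fingers, x, y, z, roll], ...]]. A call has 1 to 8 rows; each row shifts and turns the commanded pose from where the row before left it, along the tool's axes as they then stand; what a row does not reach is not made up. A row lasts 1/10 s, in which the tool goes at most 50 mm and 8.59 degrees, less where a joint would pass 70% of its speed; a pose out of reach is approached as far as the arm can. A call is refused whole if a number of a shift passes 5 or a number of a turn 8.59, either way. A call with a gripper value outside its range is refused whole. The fingers move at their own pace and stop on an object; FORCE is the grip in N (left out, the last holds). Time passes only in rows, so rows that do not move let the fingers close. It gives the time, the measured TCP pose, the force, the opening and the grip force at its end, in the units of the state.
- robot.read_state(): the state, without advancing time (a new reading comes with each control period).
- robot.read_camera(name): name is "scene" or "top"; returns a dict with "img" (420x560x3 uint8, blue, green, red), "K" (3x3 intrinsics, pixels), "k1" (the pictures are not rectified: a ray, as slopes to the right and down, at radius r is drawn at 1 + k1 r^2 times it, then the intrinsics apply), "pose" (4x4, takes a point from camera to world coordinates). Camera axes: x right, y up, looking along -z (the intrinsics and any distortion apply to the point x, -y, -z); pixel columns grow to the right and rows downward; lengths in m; the calibration is good to about 2 mm. A picture is of the moment at which its call begins. There is no depth.
- robot.close_job(): hands the job in; it is judged then, once.
The state is a dict: "t": time; "q": joint angles; "dq": joint speeds; "joint_torque": joint torques, N m; "tool_pos": TCP position; "orientation": TCP orientation; "force": force on the tool from outside, world axes, zero at the start; "wrist_torque": the same for the moment, N m; "opening": finger opening in m; "gripper_force": force on a finger pad.
Only numpy, scipy, OpenCV 4.12 (cv2) and the standard library are available. Lean on these libraries where they do the work, as an engineer would, in place of code of your own. Each camera call takes 0.05 s, during which the arm holds its last target. There are 200 camera calls.

## Task

The steel stake sits loose in its holder on the jeweller's bench. Take the red-headed tapered wooden wedge out of the rack, stand it thin end down in the gap between the blue sliding jaw and the wooden end block, and tap or press it down until the jaw is driven tight against the stake; then let go, leaving the wedge upright in the gap. Leave the brass strip standing where it is in the rack.

Things in the scene. Friction and masses are not known exactly. Their poses are not given: they have to be found in the camera images.
- wedge: Loose wooden wedge, 40 g, 92 mm long, 24 wide (y), thin end down in a rack pocket 25 mm deep (rack 35 mm high, 60 wide; pockets 60 mm apart in a row along the wedge's x, so grip its y sides). Origin: centre of thin end's underside, z up. Thickness (x) grows on both sides evenly from 6 to 22 mm at 60 mm up; above is the red head 22 x 24 x 32 mm. Either way round fits.
- gap (a point): Mid gap at its throat (14 mm across), 70 mm over the bench, fixed; z up. x crosses it: blue jaw on -x, end block +x; y along it, 60 mm, open ends. Walls narrow below at the wedge's taper; 45-degree lips above reach a 34 mm mouth at +10. Wedge tip stops at -30 mm loose, -49 tight (then 2.5 mm to -x; head top at +43). Stake top at +18 mm, x -36 to -72. Base 140 x 84 mm.
- jaw (a joint): Slide of the blue jaw towards the stake, m: 0 = loose (5 mm short of the stake), 0.005 = tight on it, a firm stop. A spring (1 N, rising to 3 N) pushes it back to 0 unless the wedge holds it. Driving the wedge takes about 4 to 15 N down on its head, much more once tight; friction then keeps it there.
- brass_strip: Straight brass strip, 8 (x) x 24 (y) x 80 mm, standing in another pocket of the rack; not to be used. Origin: centre of its underside. (The third pocket holds a dark steel punch, 85 mm.)
Things that resemble listed ones, but are neither listed nor needed, are in the scene too. Several things look just like the part that bears gap: the one meant starts farthest to the robot's right.

How it is judged:
At the end, for the whole second after the job is handed in: The jaw is against the stake (joint above 4 of its 5 mm) and held there by the wedge: thin end down in the gap, tip at least 30 mm below the throat, within 15 mm of its middle across and 25 mm along, upright within about 11 degrees, at rest (value of joint jaw above 0.004 m and z of wedge in the frame of gap below -0.03 m and x of wedge in the frame of gap between -0.015 and 0.015 m and y of wedge in the frame of gap between -0.025 and 0.025 m and angle between wedge's own z axis and vertical below 0.2 rad and linear speed of wedge below 0.01 m/s); the robot touches nothing.
It fails at once if the brass strip is taken, knocked over or shifted by more than 30 mm (distance of brass_strip from where it was at the start of the episode above 0.03 m or angle between brass_strip's own z axis and vertical above 0.5 rad).
It also fails if it takes over 48 s, if anything falls off the work surface, if the arm or the gripper's body presses on something with over 40 N, if the wrist force passes 120 N, or if a joint passes its speed limit or range.

## Working session

There is one attempt and no reset: what is moved stays moved. The work goes in short steps, Python scripts to look and compute and a shell command to move; the robot and the scene stay as the last step left them, time stands still between calls to the robot, and variables do not carry over. Pictures are saved under pics/ and viewed, at most 10 in all, crops included, and the job is handed in when it is done.

```bash
mkdir -p pics
cat > h.py <<'E'
import numpy as np, cv2, pickle
from plant import robot
def grab(n):
    c=robot.read_camera(n); pickle.dump({k:np.array(c[k]) for k in('img','K','k1','pose')},open(n+'.pkl','wb')); return c
def ray(c,u,v):
    K=np.array(c['K']);xd=(u-K[0,2])/K[0,0];yd=(v-K[1,2])/K[1,1]
    rd=np.hypot(xd,yd);r=rd
    for _ in range(50): r=rd/(1+float(c['k1'])*r*r)
    s=r/rd if rd>0 else 1
    P=np.array(c['pose']);return P[:3,3],P[:3,:3]@np.array([xd*s,-yd*s,-1])
def at(c,u,v,z):
    o,d=ray(c,u,v);return o+d*(z-o[2])/d[2]
def proj(c,p):
    P=np.array(c['pose']);q=P[:3,:3].T@(np.array(p)-P[:3,3]);x,y=q[0]/-q[2],-q[1]/-q[2]
    f=1+float(c['k1'])*(x*x+y*y);K=np.array(c['K']);return K[0,0]*x*f+K[0,2],K[1,1]*y*f+K[1,2]
def tri(c1,p1,c2,p2):
    o1,d1=ray(c1,*p1);o2,d2=ray(c2,*p2)
    t=np.linalg.lstsq(np.c_[d1,-d2],o2-o1,rcond=None)[0]
    a,b=o1+d1*t[0],o2+d2*t[1];return (a+b)/2,np.linalg.norm(a-b)
E
python3 - <<'E'
from h import *
for n in('scene','top'):
    c=grab(n);cv2.imwrite(f'pics/{n}1.png',cv2.resize(c['img'],(800,600)));print(n,c['pose'],c['K'],c['k1'])
s=robot.read_state();print(s['tool_pos'],s['orientation'],s['opening'],s['t'],robot.tcp_to_grasp,s['force'])
E
```

```text
scene [[-0.17969302 -0.76569715  0.61759072  1.1761012 ]
 [ 0.98365576 -0.14718343  0.10372264  0.17943093]
 [ 0.01147899  0.6261349   0.77963024  0.8396106 ]
 [ 0.          0.          0.          1.        ]] [[539.81984936   0.         277.06732403]
 [  0.         539.81984936 210.03767251]
 [  0.           0.           1.        ]] -0.1810191651747275
top [[-3.15760557e-05  9.97083023e-01 -7.63246005e-02  4.85631572e-01]
 [-9.99916335e-01  9.55798024e-04  1.28999483e-02  6.73049645e-02]
 [ 1.29352703e-02  7.63186222e-02  9.96999572e-01  1.25294967e+00]
 [ 0.00000000e+00  0.00000000e+00  0.00000000e+00  1.00000000e+00]] [[521.33482451   0.         273.52248185]
 [  0.         521.33482451 211.33297267]
 [  0.           0.           1.        ]] -0.022487916331775038
[0.22275605 0.55656851 0.21772286] [-5.94519858e-01 -3.08439781e+00  2.42558095e-03] 0.09257238934527037 0.1 0.0188 [ 0.81579906 -0.08841653  0.00376823]
```

View pics/scene1.png

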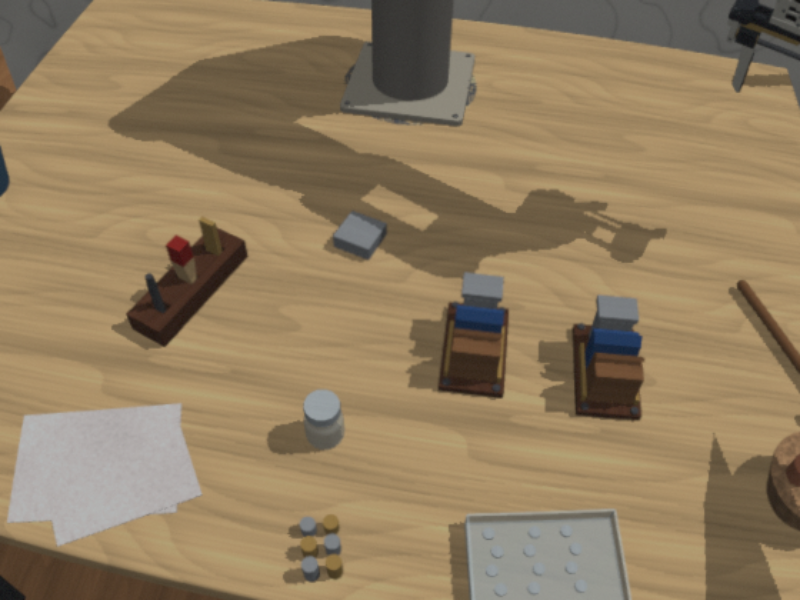

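View pics/top1.png

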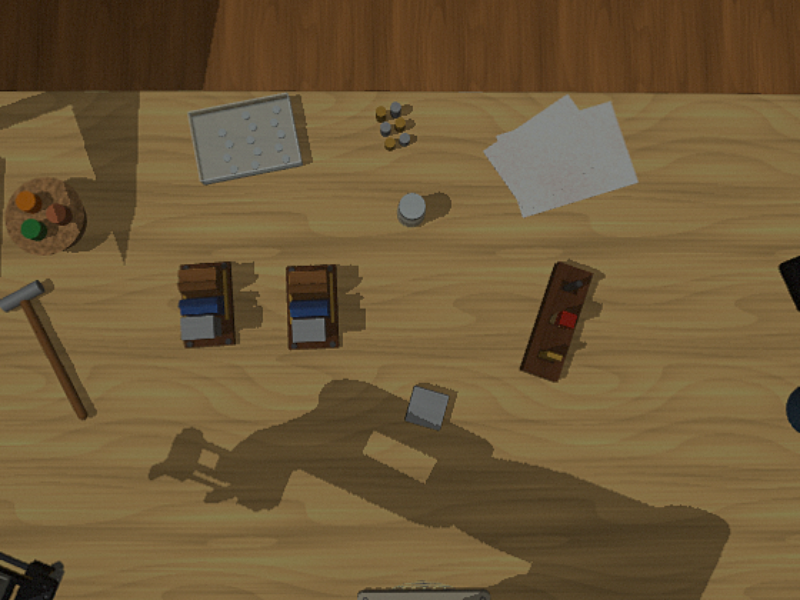

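The scene shows the rack at about (187,285) and the top view shows it at about (556,320), with the red wedge at top (566,320), the brass at (551,356) and the punch at (572,286). There are two candidate holders: A at top (205,305) / scene (610,355), and B at top (313,307) / scene (475,340). B has the smaller y, so it is farthest to the robot's right and is the one meant. I'll confirm it in an enlarged crop.

Run:
```python
from h import *
T=pickle.load(open('top.pkl','rb'));S=pickle.load(open('scene.pkl','rb'))
f=lambda im,u,v,w,h:cv2.resize(im[v:v+h,u:u+w],(400,300),interpolation=cv2.INTER_CUBIC)
a=np.vstack([np.hstack([f(T['img'],180,175,100,75),f(T['img'],350,175,100,100*3//4+20 and 95)]),
 np.hstack([f(S['img'],285,180,100,100),f(S['img'],80,145,100,100)])])
cv2.imwrite('pics/crop1.png',cv2.convertScaleAbs(a,alpha=1.4))
```

```text
(no output)
```

View pics/crop1.png

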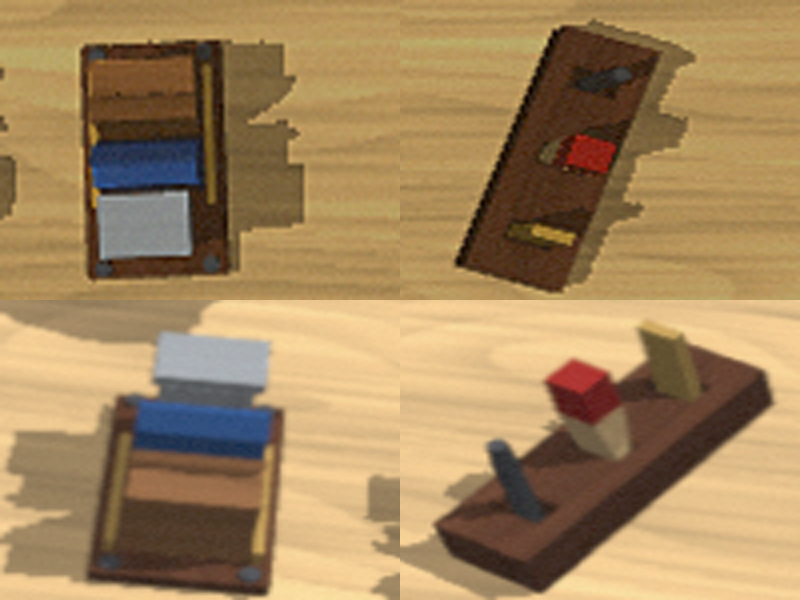

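The crop confirms holder B: stake, blue jaw and wooden block in a row along world +x. It also shows the wedge standing in the middle pocket. Next I'll measure poses.

Run:
```python
from h import *
T=pickle.load(open('top.pkl','rb'));S=pickle.load(open('scene.pkl','rb'))
t1=lambda x,y:(180+x/4,175+y/4); t2=lambda x,y:(350+x/4,175+y/3.1667)
s1=lambda x,y:(285+x/4,180+y/3); s2=lambda x,y:(80+x/4,145+y/3)
def ps(n,f,c,z,pts):
    w=np.array([at(c,*f(*p),z)[:2] for p in pts]);print(n,np.round(w*1000,1).tolist(),'mean',np.round(w.mean(0)*1000,1));return w
ps('rack top T',t2,T,.035,[(165,27),(260,50),(162,290),(58,262)])
ps('rack top S',s2,S,.035,[(36,223),(135,270),(368,73),(300,47)])
ps('red top S',s2,S,.102,[(147,78),(180,60),(212,72),(180,93)])
ps('brass top S',s2,S,.09,[(239,24),(248,20),(285,36),(275,41)])
ps('base T',t1,T,.01,[(82,45),(218,42),(228,272),(90,277)])
ps('base S',s1,S,.01,[(90,280),(268,292)])
ps('stake T',t1,T,.088,[(95,195),(190,192),(192,255),(98,260)])
ps('stake S',s1,S,.088,[(158,32),(270,43),(266,88),(155,77)])
ps('jaw/lip S z.08',s1,S,.08,[(137,105),(269,108)])
# red segmentation in top
im=T['img'].astype(int);m=((im[...,2]>110)&(im[...,1]<50)&(im[...,0]<60)).astype(np.uint8)
m[:, :330]=0;m[:, 430:]=0
c=max(cv2.findContours(m,0,1)[0],key=cv2.contourArea);r=cv2.minAreaRect(c);print(r)
w=[at(T,*p,.102)[:2]*1000 for p in cv2.boxPoints(r)];print(np.round(w,1).tolist(),np.mean(w,0))
# draw overlay check later
```

```text
rack top T [[645.0, -226.6], [627.9, -282.8], [449.8, -221.5], [470.4, -160.9]] mean [ 548.3 -222.9]
rack top S [[629.4, -278.1], [655.1, -216.3], [474.2, -158.0], [457.1, -200.7]] mean [ 553.9 -213.3]
red top S [[556.0, -232.8], [538.3, -222.7], [545.4, -203.6], [565.2, -212.4]] mean [ 551.2 -217.9]
brass top S [[491.7, -211.7], [487.3, -208.5], [498.1, -185.3], [503.3, -188.7]] mean [ 495.1 -198.5]
base T [[640.9, 226.3], [642.8, 144.8], [505.2, 138.1], [502.2, 220.0]] mean [572.8 182.3]
base S [[652.9, 149.5], [646.7, 230.0]] mean [649.8 189.7]
stake T [[546.8, 208.1], [548.6, 155.1], [513.4, 153.8], [510.6, 206.1]] mean [529.8 180.8]
stake S [[519.1, 157.1], [518.1, 209.1], [553.8, 210.6], [554.9, 160.3]] mean [536.5 184.2]
jaw/lip S z.08 [[571.3, 154.8], [562.4, 213.7]] mean [566.8 184.3]
((392.0, 226.0), (0.0, 0.0), 0.0)
[[541.4, -210.5], [541.4, -210.5], [541.4, -210.5], [541.4, -210.5]] [ 541.35637438 -210.47725125]
```

```bash
python3 -m pendant '[[[1,0,0,0,-2.6],[1,-3,-3.4,0,0],[1,-3,-3.4,0,0],[1,-3,-3.4,0,0],[1,-3,-3.4,0,0],[1,-3,-3.4,0,0],[1,-3,-3.4,0,0],[1,-3,-3.4,0,0]]]' 40
python3 -m pendant '[[[1,-3,-3.4,0,0],[1,-3,-3.4,0,0],[1,-3,-3.4,0,0],[1,-3,-3.4,0,0],[1,-3,-3.4,0,0],[1,-3,-3.4,0,0],[1,0,0,0,0]]]'
python3 - <<'E'
from h import *
T=pickle.load(open('top.pkl','rb'));S=pickle.load(open('scene.pkl','rb'))
f1=lambda x,y:(180+(x+.5)/4-.5,175+(y+.5)/4-.5); f2=lambda x,y:(350+(x+.5)/4-.5,175+(y+.5)/3.1667-.5)
g1=lambda x,y:(285+(x+.5)/4-.5,180+(y+.5)/3-.5); g2=lambda x,y:(80+(x+.5)/4-.5,145+(y+.5)/3-.5)
for n,a,b in [('red',f2(193,154),g2(180,76)),('brass',f2(153,236),g2(262,30)),('stake',f1(144,225),g1(212,60)),('st a',f1(95,195),g1(266,88)),('st b',f1(190,192),g1(155,77)),('base a',f1(82,45),g1(268,292)),('base b',f1(218,42),g1(90,280))]:
    p,e=tri(T,a,S,b);print(n,np.round(p*1000,1),round(e*1000,1))
E
```

```text
t: 0.9
tool_pos: [0.343, 0.2614, 0.2183]
orientation: [-0.524, -3.098, 0.0]
force: [0.9, 1.3, 0.6]
opening: 0.0927
gripper_force: 0.0
t: 1.6
tool_pos: [0.4466, 0.0066, 0.2182]
orientation: [-0.533, -3.096, 0.003]
force: [-1.0, 0.8, 0.5]
opening: 0.093
gripper_force: 0.0
red [ 547.1 -223.1   97.5] 3.6
brass [ 489.8 -203.2   85.1] 2.4
stake [531.1 182.8  82. ] 1.4
st a [548.  209.9  81.7] 0.3
st b [549.6 157.9  82. ] 2.9
base a [642.5 228.7   4.1] 1.6
base b [645.1 147.4  -1.7] 1.8
```

```bash
python3 -m pendant '[[[1,-3,-3.1,0,0],[1,-3,-3.1,0,0],[1,-3,-3.1,0,0],[1,-3,-3.1,0,0],[1,-3,-3.1,0,0],[1,-2.3,-2.5,0,0],[1,0,0,0,0],[1,0,0,0,0]]]'
python3 - <<'E'
from h import *
S=grab('scene');T=grab('top')
s=robot.read_state();print(s['tool_pos'],s['orientation'],s['t'])
a=np.hstack([cv2.resize(T['img'][130:280,320:470],(400,400),interpolation=2),cv2.resize(S['img'][60:260,50:250],(400,400),interpolation=2)])
cv2.imwrite('pics/above.png',cv2.convertScaleAbs(a,alpha=1.3))
p=s['tool_pos'];print(proj(T,p),proj(S,p),proj(S,[.549,-.221,.102]),proj(S,[p[0],p[1],.102]))
E
```

```text
t: 2.4
tool_pos: [0.5496, -0.2154, 0.2177]
orientation: [-0.526, -3.096, -0.002]
force: [0.0, 0.3, 0.4]
opening: 0.0933
gripper_force: 0.0
[ 0.54960397 -0.21437062  0.21834122] [-5.23082423e-01 -3.09693865e+00 -9.71178173e-04] 2.5
(np.float64(407.7958085592188), np.float64(219.06268283328885)) (np.float64(113.90756648222202), np.float64(123.99566049740645)) (np.float64(123.8194110484082), np.float64(169.16204246072732)) (np.float64(126.95177418186222), np.float64(169.85327420944057))
```

View pics/above.png

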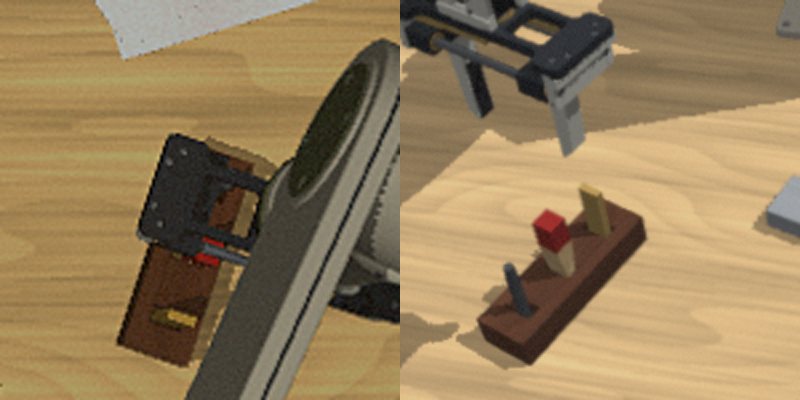

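The fingers are over the wedge and aligned with its y sides: the tips are at scene px (136,136) and (92,118), and the red head is at (125,170). I'll descend and grip.

```bash
python3 -m pendant '[[[1,0.1,-0.7,2,0],[1,0,0,4,0],[1,0,0,4,0],[1,0,0,3,0],[1,0,0,1.5,0],[1,0,0,0,0],[1,0,0,0,0],[0.5,0,0,0,0]]]'
python3 -m pendant '[[[0.2,0,0,0,0],[0,0,0,0,0],[0,0,0,0,0],[0,0,0,0,0],[0,0,0,0,0],[0,0,0,0,0],[0,0,0,0,0],[0,0,0,0,0]]]' 40
```

```text
t: 3.3
tool_pos: [0.5483, -0.2224, 0.0763]
orientation: [0.523, 3.094, -0.002]
force: [-0.1, -0.1, 0.1]
opening: 0.0886
gripper_force: 0.0
t: 4.1
tool_pos: [0.5466, -0.2219, 0.0736]
orientation: [-0.524, -3.097, -0.0]
force: [-0.9, 0.2, -0.7]
opening: 0.0259
gripper_force: 0.0
```

```bash
python3 -m pendant '[[[0,0,0,0,0],[0,0,0,0,0],[0,0,0,0,0]]]' 40
python3 -m pendant '[[[0,0,0,-1,0],[0,0,0,-1.5,0],[0,0,0,-2,0],[0,0,0,-3,0],[0,0,0,-3,0],[0,0,0,-4,0],[0,0,0,0,0]]]'
python3 - <<'E'
from h import *
S=grab('scene')
s=robot.read_state();print(s['tool_pos'],s['orientation'],s['t'],s['q'])
cv2.imwrite('pics/lift.png',cv2.convertScaleAbs(cv2.resize(S['img'][50:250,50:250],(600,600),interpolation=2),alpha=1.3))
E
```

```text
t: 4.4
tool_pos: [0.5466, -0.2219, 0.0736]
orientation: [-0.524, -3.097, -0.0]
force: [-0.2, 0.0, 0.3]
opening: 0.024
gripper_force: 40.0
t: 5.1
tool_pos: [0.5499, -0.2236, 0.2279]
orientation: [0.522, 3.086, -0.006]
force: [0.7, 0.2, 0.4]
opening: 0.0238
gripper_force: 40.0
[ 0.54894316 -0.22306854  0.22458142] [ 0.52290527  3.08904695 -0.00423141] 5.15 [-4.72495564e-01  9.87185676e-02  1.51153107e+00  3.52608875e-06
  1.52233121e+00 -1.70791686e+00]
```

View pics/lift.png

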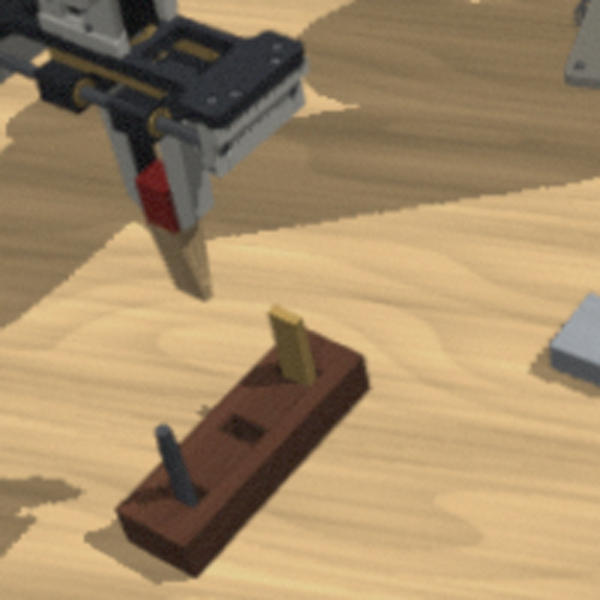

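The wedge is gripped square and upright (head at crop (158,195), tip at (210,298)), and the brass and punch are undisturbed. Next I'll turn it and carry it over the gap.

```bash
python3 -m pendant '[[[0,0,0,0,-7.2],[0,0,0,0,-7.2],[0,0,0,0,-7.1],[0,-0.5,4,0,0],[0,-0.6,4,0,0],[0,-0.5,4,0,0],[0,-0.6,4,0,0],[0,-0.6,4,0,0]]]'
python3 -m pendant '[[[0,-0.5,4,0,0],[0,-0.6,4,0,0],[0,-0.5,4,0,0],[0,-0.6,4,0,0],[0,-0.5,4,0,0],[0,0,0.5,0,0],[0,0,0,0,0],[0,0,0,0,0]]]'
python3 - <<'E'
from h import *
S=grab('scene');T=grab('top')
s=robot.read_state();p=s['tool_pos'];print(p,s['orientation'],s['t'],s['force'])
print('gap px S',proj(S,[.5855,.1847,.08]),'tip px S',proj(S,[p[0],p[1],p[2]-.063]))
a=np.hstack([cv2.resize(S['img'][120:280,260:420],(400,400),interpolation=2),cv2.resize(T['img'][130:290,160:320],(400,400),interpolation=2)])
cv2.imwrite('pics/gap.png',cv2.convertScaleAbs(a,alpha=1.3))
E
```

```text
t: 5.95
tool_pos: [0.5661, -0.0194, 0.2183]
orientation: [0.062, -3.14, -0.0]
force: [1.2, -0.4, 0.5]
opening: 0.0234
gripper_force: 40.0
t: 6.75
tool_pos: [0.5852, 0.184, 0.2183]
orientation: [0.062, -3.14, 0.001]
force: [-0.5, -0.4, 0.7]
opening: 0.0236
gripper_force: 40.0
[0.58547881 0.18348298 0.21855608] [ 6.00920775e-02 -3.14078840e+00  7.17477008e-04] 6.85 [-0.11143707 -0.42597991 -0.93959665]
gap px S (np.float64(334.84383549450934), np.float64(223.65111144484763)) tip px S (np.float64(338.41385253434873), np.float64(196.04177493598607))
```

View pics/gap.png

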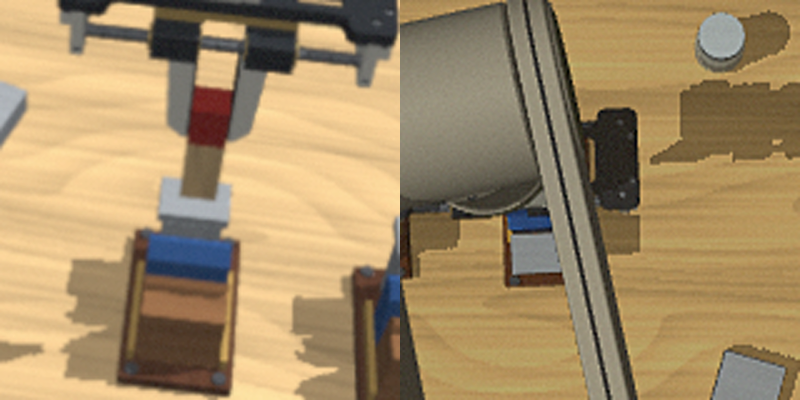

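Run:
```python
from h import *
S=pickle.load(open('scene.pkl','rb'))
b=np.array([1.6,2.8]);x=np.array([np.cos(.04),np.sin(.04),0]);y=np.array([-x[1],x[0],0]);g=np.array([.5855,.1847,.07])
im=S['img']
for n,a,yy,z in [('stake far',-72,0,18),('stake near',-36,0,18),('jaw back',-31,0,10),('jaw lip top',-17,0,10),('jaw throat',-7,0,0),('block lip',17,0,10),('lip end R',17,30,10),('lip end L',17,-30,10),('jaw top R',-31,30,10),('jaw top L',-31,-30,10)]:
    print(n,np.round((np.array(proj(S,g+x*a/1e3+y*yy/1e3+[0,0,z/1e3]))+b-[260,120])*2.5,1))
print([(v,im[v,336].tolist()) for v in range(190,262,2)])
```

```text
stake far [199.3 182.9]
stake near [195.8 220.2]
jaw back [194.3 232.5]
jaw lip top [192.9 247.5]
jaw throat [190.5 266.9]
block lip [189.3 285.2]
lip end R [231.8 290.2]
lip end L [146.9 280.1]
jaw top R [235.4 237.3]
jaw top L [153.1 227.7]
[(190, [56, 77, 90]), (192, [56, 76, 90]), (194, [54, 77, 89]), (196, [59, 79, 92]), (198, [74, 90, 99]), (200, [140, 137, 133]), (202, [141, 137, 133]), (204, [142, 138, 134]), (206, [124, 121, 117]), (208, [72, 70, 67]), (210, [78, 77, 73]), (212, [73, 71, 70]), (214, [75, 69, 64]), (216, [116, 72, 45]), (218, [100, 64, 40]), (220, [101, 63, 41]), (222, [100, 63, 39]), (224, [98, 62, 36]), (226, [70, 46, 30]), (228, [63, 40, 25]), (230, [60, 39, 26]), (232, [51, 64, 85]), (234, [48, 69, 97]), (236, [40, 57, 80]), (238, [46, 69, 97]), (240, [60, 88, 122]), (242, [60, 87, 121]), (244, [62, 90, 125]), (246, [60, 88, 122]), (248, [47, 65, 89]), (250, [31, 44, 60]), (252, [32, 45, 59]), (254, [31, 45, 60]), (256, [34, 47, 63]), (258, [32, 47, 63]), (260, [31, 47, 62])]
```

Wedge tip (crop (200,197)) and gap (about (191,268)) line up with the prediction to within a few mm, inside the 34 mm mouth. I'll lower it gently.

```bash
python3 -m pendant '[[[0,0,0.1,3,0],[0,0,0,3,0],[0,0,0,1.5,0],[0,0,0,1,0],[0,0,0,0.5,0],[0,0,0,0,0]]]'
python3 -m pendant '[[[0,0,0,0.5,0],[0,0,0,0.5,0],[0,0,0,0,0]]]'
python3 -m pendant '[[[0,0,0,0.5,0],[0,0,0,0.5,0],[0,0,0,0,0],[0,0,0,0,0]]]'
```

```text
t: 7.45
tool_pos: [0.5856, 0.1857, 0.1289]
orientation: [-0.062, 3.141, 0.0]
force: [0.1, 0.2, -0.8]
opening: 0.0237
gripper_force: 40.0
t: 7.75
tool_pos: [0.5852, 0.186, 0.1182]
orientation: [0.063, -3.14, 0.0]
force: [-0.5, -0.3, -0.4]
opening: 0.0237
gripper_force: 40.0
t: 8.15
tool_pos: [0.5852, 0.1859, 0.1083]
orientation: [0.063, -3.14, 0.0]
force: [-1.4, -0.7, -1.6]
opening: 0.0237
gripper_force: 40.0
```

```bash
python3 -m pendant '[[[0,0,0,0.3,0],[0,0,0,0.2,0],[0,0,0,0,0]]]'
python3 -m pendant '[[[0,0.05,0,0.3,0],[0,0.05,0,0.3,0],[0,0,0,0,0]]]'
```

```text
t: 8.45
tool_pos: [0.5847, 0.186, 0.1035]
orientation: [0.063, -3.14, 0.0]
force: [-4.3, -0.1, 2.2]
opening: 0.0237
gripper_force: 40.0
t: 8.75
tool_pos: [0.5839, 0.1862, 0.098]
orientation: [0.063, -3.14, -0.0]
force: [-5.7, 0.3, 4.8]
opening: 0.0238
gripper_force: 40.0
```

```bash
python3 -m pendant '[[[0,0.1,0,0.3,0],[0,0.1,0,0.3,0],[0,0,0,0,0]]]' 50
python3 -m pendant '[[[0,0.05,0,0.3,0],[0,0.05,0,0.2,0],[0,0,0,0,0]]]'
```

```text
t: 9.05
tool_pos: [0.5829, 0.1861, 0.0921]
orientation: [-0.063, 3.14, 0.001]
force: [-1.1, 1.1, 1.5]
opening: 0.024
gripper_force: 50.0
t: 9.35
tool_pos: [0.5822, 0.1859, 0.087]
orientation: [-0.063, 3.139, 0.0]
force: [1.8, 0.2, 0.9]
opening: 0.0238
gripper_force: 50.0
```

```bash
python3 -m pendant '[[[0,0,0,0.2,0],[0,0,0,0.1,0],[0,0,0,0,0],[0,0,0,0,0]]]'
python3 - <<'E'
from h import *
S=grab('scene')
s=robot.read_state();p=s['tool_pos'];print(p,s['t'],s['force'],s['wrist_torque'])
cv2.imwrite('pics/in.png',cv2.convertScaleAbs(cv2.resize(S['img'][150:290,260:400],(600,600),interpolation=2),alpha=1.3))
E
```

```text
t: 9.75
tool_pos: [0.5819, 0.1859, 0.0846]
orientation: [-0.063, 3.14, 0.0]
force: [-2.4, -0.7, 8.2]
opening: 0.0234
gripper_force: 50.0
[0.5819076  0.18589825 0.08457829] 9.8 [-1.4242458  -0.27441772  7.90253867] [-0.02208612  0.32767734  0.01926233]
```

View pics/in.png

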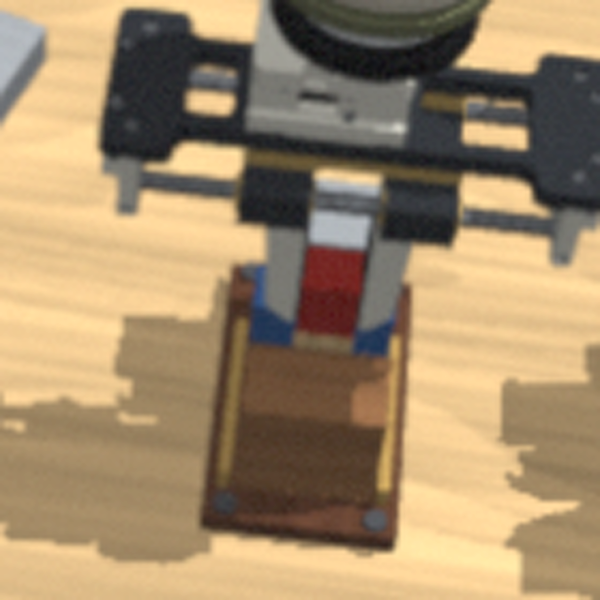

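The wedge is in the gap with its head at crop (330,290) and the fingers clear of the lips. I'll press it the rest of the way.

```bash
python3 -m pendant '[[[0,0,0,0.1,0],[0,0,0,0.1,0],[0,0,0,0,0]]]'
python3 -m pendant '[[[0,0,0,0.1,0],[0,0,0,0,0],[0,0,0,0,0]]]'
```

```text
t: 10.1
tool_pos: [0.582, 0.1859, 0.0844]
orientation: [-0.063, 3.14, 0.0]
force: [-11.0, -2.1, 20.2]
opening: 0.0232
gripper_force: 50.0
t: 10.4
tool_pos: [0.582, 0.186, 0.0843]
orientation: [-0.063, 3.139, 0.0]
force: [-13.5, -2.8, 26.1]
opening: 0.0235
gripper_force: 50.0
```

The force rises to 26 N with no further travel, so the jaw is tight. I'll unload, release and retreat.

```bash
python3 -m pendant '[[[0,0.1,0,-0.2,0],[0,0,0,0,0],[0.5,0,0,0,0],[0.7,0,0,0,0],[0.7,0,0,0,0],[0.7,0,0,0,0]]]'
python3 -m pendant '[[[0.7,0,0,-1,0],[0.7,0,0,-3,0],[0.7,0,0,-4,0],[0.7,0,0,-4,0],[0.7,4,0,0,0],[0.7,4,0,0,0],[0.7,4,0,0,0],[0.7,0,0,0,0]]]'
python3 - <<'E'
from h import *
S=grab('scene');T=grab('top')
s=robot.read_state();print(s['tool_pos'],s['t'],s['force'],s['opening'])
a=np.hstack([cv2.resize(S['img'][150:290,260:400],(400,400),interpolation=2),cv2.resize(T['img'][160:270,180:290],(400,400),interpolation=2)])
cv2.imwrite('pics/done.png',cv2.convertScaleAbs(a,alpha=1.3))
E
```

```text
t: 11.0
tool_pos: [0.5799, 0.1856, 0.0818]
orientation: [0.063, -3.14, 0.0]
force: [0.5, 0.2, 0.2]
opening: 0.0509
gripper_force: 0.0
t: 11.8
tool_pos: [0.4561, 0.1809, 0.2022]
orientation: [0.064, -3.138, 0.0]
force: [-0.2, 0.2, 0.4]
opening: 0.065
gripper_force: 0.0
[0.46028337 0.18112898 0.20362368] 11.9 [0.51441428 0.42464318 0.82502798] 0.06541314472350955
```

View pics/done.png

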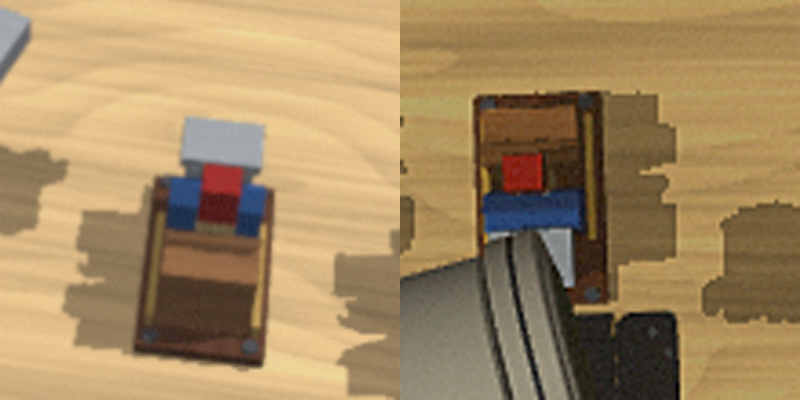

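The wedge stands upright (scene crop (222,192), top crop (522,173)) and the blue jaw is flush against the stake. The tip works out at about -49 mm, and the arm is clear. I'll hand in now.

```bash
python3 -c "
from plant import robot
print(robot.close_job())"
```

```text
the job is handed in; nothing more can be done
None
```

The job is handed in: the wedge stands upright in the gap of the right-hand holder with the jaw tight on the stake (tip about 49 mm below the throat by calculation), the arm is clear, and the brass strip was left untouched, though the verdict was not reported back.

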